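# Close the bar clamp on a glued frame and hold it

### The arm

A 7-joint arm with a two-finger parallel gripper is mounted at the origin on the work surface. World frame = base frame: x ahead of the robot, y to its left, z up, the work surface at z = 0. Lengths are in m, angles in degrees, forces in N, time in s.
With the tool pointing down it reaches from about 0.425 to 0.875 m from the base axis. Payload 4.7 kg.
Tool frame: the origin (TCP) lies midway between the tips of the shut fingers; the grasp point (between the pads) lies 19 mm behind it (env.grip_point_offset is the distance from the TCP to the grasp point, in m); z points along the fingers, y is the line along which they close (so a half turn about z gives the same grasp; the last joint's range is limited). The gripper opens to 87 mm and grips with 3 to 60 N. Pads are 19 mm wide; open, the fingers measure 117 mm over their backs; the gripper's body (75 mm by 190 mm) begins 51 mm behind the grasp point.
Start: joints at [75.12, 18.392, -4.016, 83.108, 1.295, 78.541, -3.26], TCP at [0.176, -0.626, 0.223] pointing down, gripper open.
Joint ranges: [-163.93, 163.93], [-17.29, 119.83], [-79.2, 71.16], [3.27, 140.29], [-89.18, 269.18], [5.43, 117.66], [-154.24, 154.24]. Speed limits (degrees/s): [147.25, 147.25, 180, 180, 180, 180, 180].

### API

Orientations are given as [roll, pitch, yaw] about the fixed x, y, z axes, in that order (R = Rz(yaw) Ry(pitch) Rx(roll)).
In Python, from cell import env gives the robot as it stands.
- The arm moves only by the shell command python3 -m jog 'ROWS' [FORCE]. ROWS is JSON, a list of rows, each a list of 7 numbers: the shift along the tool's x, y, z in m, then the turn, a rotation vector about the tool's x, y, z in rad, then the finger opening in m, from 0 to 0.087. A call has 1 to 12 rows; each row shifts and turns the commanded pose from where the row before left it, along the tool's axes as they then stand; what a row does not reach is not made up. A row lasts 1/12 s, in which the tool goes at most 41.7 mm and 7.16 degrees, less where a joint would pass 70% of its speed; a pose out of reach is approached as far as the arm can. A call is refused whole if a number of a shift passes 0.0417 or a number of a turn 0.125, either way. A call with a gripper value outside its range is refused whole. The fingers move at their own pace and stop on an object; FORCE is the grip in N (left out, the last holds). Time passes only in rows, so rows that do not move let the fingers close. It gives the time, the measured TCP pose, the force, the opening and the grip force at its end, in the units of the state.
- env.get_obs(): the state, without advancing time (a new reading comes with each control period).
- env.read_camera(name): name is "scene" or "top" or "wrist"; returns the picture (384x512x3 uint8, blue, green, red); there is no depth.
- env.get_calibration(name): a dict with "fov_y" (degrees; the focal length in pixels is half the picture's height over the tangent of half this angle, whatever the lens; pixels are square), "cx", "cy" (the principal point, pixels), "pose" (4x4, takes a point from camera to world coordinates). Camera axes: x right, y up, looking along -z (the intrinsics and any distortion apply to the point x, -y, -z); pixel columns grow to the right and rows downward; lengths in m; the calibration is good to about 2 mm. A picture is of the moment at which its call begins: read the wrist's pose just before it. get_calibration takes no time and is no camera call; for the wrist camera it gives the pose at the moment of the call.
- env.sign_off(): hands the job in; it is judged then, once.
The state is a dict: "time_s": time; "qpos": joint angles; "joint_velocities": joint speeds; "effort": joint torques, N m; "tool_pos": TCP position; "tool_rot": TCP orientation; "force": force on the tool from outside, world axes, zero at the start; "wrist_torque": the same for the moment, N m; "grip_width": finger opening in m; "grasp_force": force on a finger pad.
Only numpy, scipy, OpenCV 4.12 (cv2) and the standard library are available. Lean on these libraries where they do the work, as an engineer would, in place of code of your own. Each camera call takes 0.05 s, during which the arm holds its last target. There are 200 camera calls.

### The job

The little wooden frame has just been glued and lies between the jaws of the one-hand bar clamp on the bench. Swing the clamp's release lever in to its locked position alongside the bar, then pump the trigger against the pistol grip until both soft pads press on the frame, snug but gently - the thin rails bow if they are squeezed hard. Touch only the lever, grip and trigger, leave the clamp lying flat about where it is and the other things undisturbed, and finish while still squeezing the trigger with the frame held, so that the glue can take.

Things in the scene. Friction and masses are not known exactly. Their poses are not given: they have to be found in the camera images.
- clamp: Black one-hand bar clamp lying loose and flat on the bench, 0.9 kg in all. Origin on the bench, under the bar's middle line in the housing. y runs along the bar to the far jaw, +x is the side of the jaws, -x that of the pistol grip and trigger, z up. Housing: x -20 to 40, y -58 to 30 mm, top at z = 36. Smooth: slides a few mm when pushed or squeezed.
- trigger (a joint): Grey ratchet trigger, rad: 0 sprung out, 0.27 squeezed fully. Spring at the finger point: 3.5 N at rest, 6.5 N fully squeezed. With the lever locked a full squeeze draws the far jaw 8 mm nearer (4 mm teeth) and the ratchet keeps it; let it spring right out each time. Once the pads press, 20 N here puts 10 to 30 N on the frame, each further newton some 2 N; over 35 N the pawl may jump.
- trigger_point (a point): Outer (+y) face of the trigger where a finger presses: at rest x = -60, y = 10, z = 20 mm in the clamp's frame; moves 23 mm to -y when squeezed. Trigger: x -25 to -92, z 8 to 32 mm. Pinch grip and trigger together from above about x = -60, fingers closing along the clamp's y, centred at y = -21: 62 mm over both at rest, 39 mm fully squeezed.
- grip_point (a point): Outer (-y) face of the pistol grip across from the trigger point, at x = -60, y = -52, z = 20 mm in the clamp's frame. The grip runs from x = -25 to -119 and is 20 mm thick in y (-52 to -32), z 6 to 34; at its end, from x = -103, a flared butt.
- release_lever (a joint): Steel release lever on the housing's top, hinged about a vertical axis, rad: 0 = locked, on its stop, alongside the bar and pointing to the clamp's -y; grows as the lever swings out to the jaw side (+x). Swung out above 0.6 it lifts the pawl and the ratchet does not hold. It stays where it is left; its end takes about 1.5 N to push.
- lever_pivot (a point): The release lever's hinge, at x = 30, y = -30, z = 37 mm in the clamp's frame.
- lever_tip (a point): Middle of the down-turned end of the release lever, 58 mm from the pivot: a steel tab 10 mm wide, 18 mm long along the lever, from z = 26 to 48 mm. Push it sideways with the closed fingertips.
- clamp_bar: Toothed flat steel bar with the far jaw fixed on its end; slides through the housing along the clamp's y, to -y as the jaws close. Origin on the bar's middle line, 18 mm above the bench; the far jaw's arm is on its +x side, 179 to 201 mm along +y from this origin. The robot must not touch it.
- far_pad: Soft rubber pad on the inside of the far jaw, 32 x 14 x 26 mm, origin at its middle. It gives way into the jaw by about 1 mm per 15 N. Uncompressed its origin lies 173 mm in y from the origin of clamp_bar.
- far_pad_face (a point): Middle of the far pad's pressing face, 7 mm to -y of the pad's origin.
- near_pad (a point): Middle of the pressing face of the pad on the near jaw, fixed to the housing at x = 75, y = 37, z = 18 mm in the clamp's frame.
- frame: Light frame of glued softwood strips, 100 x 90 x 26 mm, about 90 g: two 10 mm thick rails along its x, 90 mm over their outsides in y, three cross pieces between. Origin in the middle of its underside. Lies loose between the two pads, its middle cross piece in line with them. More than 45 N spoils it. The robot must not touch it.
- try_square: Bystander: try square, brass-faced stock 100 mm, steel blade 120 mm, lying flat beyond the clamp's lever. Leave it alone.
- offcut: Bystander: offcut of softwood strip 105 x 12 x 22 mm near the far jaw, on the trigger's side. Leave it alone.
- paint_brush: Bystander: paint brush, 170 mm, lying beyond the frame. Leave it alone.
- screwdriver: Bystander: screwdriver, 240 mm, on the left of the bench. Leave it alone.
- glue_bottle: Bystander: glue bottle, 54 mm across, 150 mm tall, standing on the right of the bench. Leave it alone.
There are look-alikes about, which are no part of the job. What is shaped like the frame but blue or green is not meant.

How it is judged:
By the outcome, as a careful person would: the job done as asked, in the order asked, and still so for the second after the job is handed in, while the arm keeps its last pose, push and grip.
It also fails if it takes over 64 s, if anything falls off the work surface, if the arm or the gripper's body presses on something with over 40 N, if the wrist force passes 120 N, or if a joint passes its speed limit or range.

## Working session

There is one attempt and no reset: what is moved stays moved. The work goes in short steps, Python scripts to look and compute and a shell command to move; the robot and the scene stay as the last step left them, time stands still between calls to the robot, and variables do not carry over. Pictures are saved under pics/ and viewed, at most 10 in all, crops included, and the job is handed in when it is done.

```bash
mkdir -p pics; ls
python3 - <<'E'
from cell import env
import cv2
for n in("top","scene"):
    im=env.read_camera(n); cv2.imwrite(f"pics/{n}0.png",im)
    c=env.get_calibration(n); print(n,{k:(v if k!='pose' else v.round(3).tolist()) for k,v in c.items()})
t=cv2.imread("pics/top0.png"); cv2.imwrite("pics/top0b.png",cv2.resize(t,(800,600),interpolation=cv2.INTER_CUBIC))
o=env.get_obs(); print(o)
E
```

```text
pics
top {'fov_y': 46.55083539216297, 'cx': 251.72039787096168, 'cy': 193.86633447792488, 'pose': [[0.072, 0.972, -0.226, 0.331], [-0.997, 0.07, -0.018, -0.006], [-0.001, 0.226, 0.974, 1.11], [0.0, 0.0, 0.0, 1.0]]}
scene {'fov_y': 48.52885864231328, 'cx': 260.27064622990287, 'cy': 195.1777227201443, 'pose': [[-0.583, -0.571, 0.578, 1.344], [0.812, -0.412, 0.413, 0.559], [0.002, 0.71, 0.704, 1.024], [0.0, 0.0, 0.0, 1.0]]}
{'time_s': 0.1, 'qpos': array([75.12194418, 18.43567539, -4.01490633, 83.16833105,  1.29501789,
       78.5415454 , -3.25891435]), 'joint_velocities': array([-0.04400225, -0.09297916,  0.01091515, -0.08250947, -0.05547517,
       -0.04776525, -0.08161801]), 'effort': array([-3.28323868e-04, -4.92570162e+01, -4.05758740e-01, -3.13398314e+01,
       -6.40928792e-02,  3.96072585e-02,  7.96867016e-05]), 'tool_pos': array([ 0.17554571, -0.62532335,  0.22155736]), 'tool_rot': array([-1.79899680e+02,  5.72365670e-03,  1.56881607e+01]), 'force': array([ 0.36351297, -0.85667844, -0.14386033]), 'wrist_torque': array([ 0.0425376 ,  0.03519801, -0.01652784]), 'grasp_force': 0.0, 'grip_width': 0.08700221697620751}
```

View pics/top0b.png

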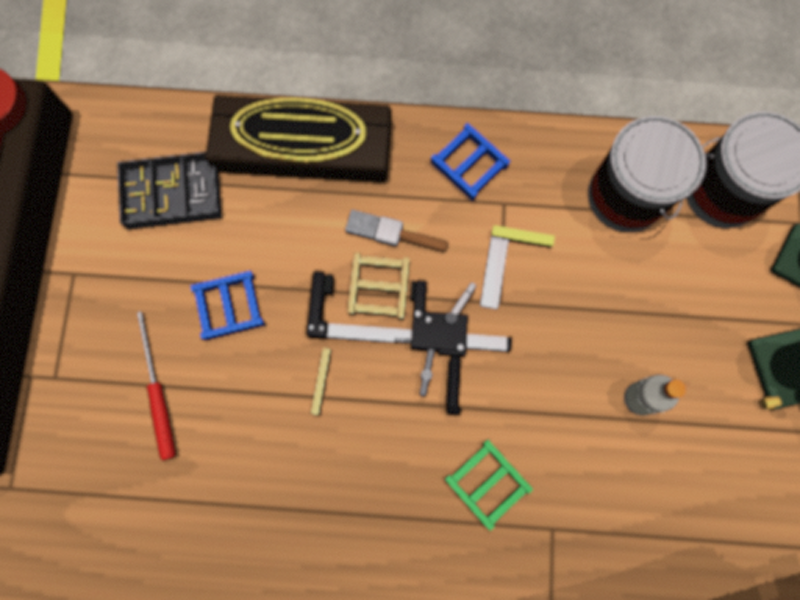

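View pics/scene0.png

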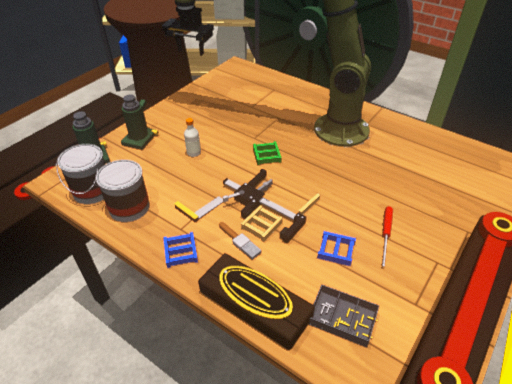

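The top view (800 wide) shows these possible frames: natural wood (380,286), blue (228,305), blue (470,160) and green (488,485). The wooden one lies between the clamp jaws, so it is the one I want. The housing is at (440,333), the grip at (454,385), the trigger at (428,370), and the lever is swung out to (470,292). For long things, the lever could be confused with the try square blade at (495,270). A close crop should settle both.

```bash
cat > h.py <<'E'
import numpy as np,cv2
from cell import env
def ray(n,u,v,z,c=None):
    c=c or env.get_calibration(n); f=192/np.tan(np.radians(c['fov_y']/2)); P=np.array(c['pose'])
    d=P[:3,:3]@np.array([(u-c['cx'])/f,-(v-c['cy'])/f,-1]); o=P[:3,3]
    return (o+d*(z-o[2])/d[2])
def proj(n,p,c=None):
    c=c or env.get_calibration(n); f=192/np.tan(np.radians(c['fov_y']/2)); P=np.array(c['pose'])
    q=P[:3,:3].T@(np.array(p)-P[:3,3]); return c['cx']+f*q[0]/-q[2], c['cy']-f*q[1]/-q[2]
def c2w(o,th,p): # th = yaw of clamp (rad)
    c,s=np.cos(th),np.sin(th); return np.array([o[0]+c*p[0]-s*p[1],o[1]+s*p[0]+c*p[1],p[2]])
E
python3 - <<'E'
import cv2
t=cv2.imread("pics/top0.png")[160:270,190:336]; cv2.imwrite("pics/crop1.png",cv2.resize(t,None,fx=5.4,fy=5.4,interpolation=cv2.INTER_CUBIC))
E
```

```text
(no output)
```

View pics/crop1.png

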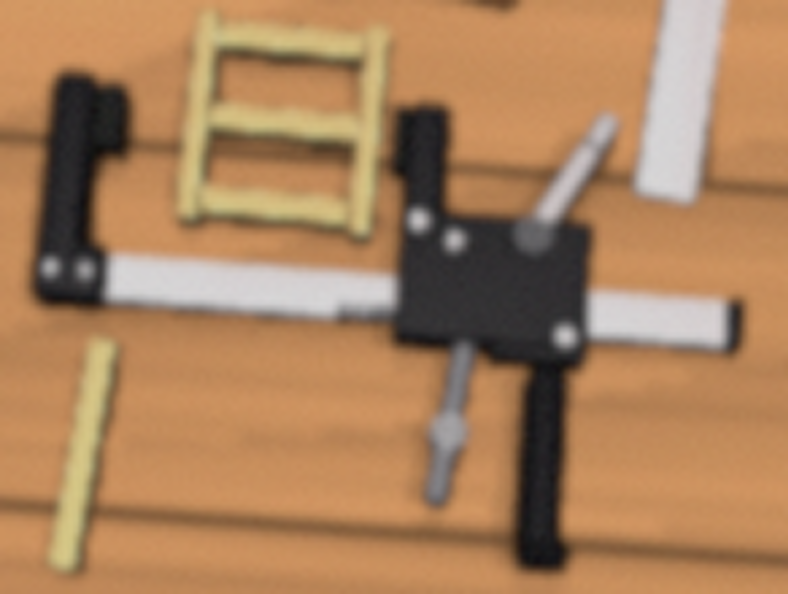

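The crop shows the housing with corners (405,215), (588,225) and (395,340). The lever pivot is at (533,235) and its end at (605,128), swung out. The trigger runs (465,345) to (435,500), and the grip butt is at (541,562). The wooden frame sits between the pads. Next I fit the clamp pose.

Run:
```python
from h import *
from scipy.optimize import least_squares
px=lambda u,v:(190+u/5.4,160+v/5.4)
pts=[((40,-58,36),(588,226)),((-20,30,36),(396,340)),((30,-30,42),(533,235)),((-119,-42,34),(541,562)),((-60,-42,34),(547,430)),((75,37,31),(398,143)),((-90,10,32),(437,495))]
c=env.get_calibration("top")
def res(q): 
    return np.ravel([np.subtract(proj("top",c2w(q[:2],q[2],np.array(p)/1e3),c),px(*u)) for p,u in pts])
r=least_squares(res,[.6,-.05,0],loss='soft_l1'); o,th=r.x[:2],r.x[2]
print("pose",o.round(4),np.degrees(th).round(2)); print(res(r.x).reshape(-1,2).round(2))
tip=ray("top",*px(600,133),.042,c);pv=c2w(o,th,[.03,-.03,.042])
d=tip-pv; print("tip",tip,"len",np.linalg.norm(d[:2])); 
l=c2w([0,0],-th,d); print("lever angle",np.degrees(np.arctan2(l[0],-l[1])))
for n,p in dict(pinch=(-60,-21,20),trig=(-60,10,20),tip0=(30,-88,37)).items(): print(n,c2w(o,th,np.array(p)/1e3).round(4))
w=[px(*p) for p in((50,75),(205,15),(190,215),(370,225))]
print("frame corners",[ray("top",*p,.026,c).round(3).tolist() for p in w])
print("square blade end",[ray("top",*px(*p),.003,c).round(3).tolist() for p in((637,190),(695,198))])
```

```text
pose [ 0.5303 -0.0492] 0.5
[[ 1.26 -1.17]
 [-0.29 -0.45]
 [ 0.08 -0.06]
 [ 0.59  1.4 ]
 [ 0.54  1.22]
 [-1.33 -1.41]
 [-1.29  0.34]]
tip [ 0.61014137 -0.10674344  0.042     ] len 0.056839061718423026
lever angle 60.203656577262606
pinch [ 0.4705 -0.0707  0.02  ]
trig [ 0.4702 -0.0397  0.02  ]
tip0 [ 0.5611 -0.1369  0.037 ]
frame corners [[0.624, 0.149, 0.026], [0.658, 0.079, 0.026], [0.562, 0.078, 0.026], [0.563, -0.005, 0.026]]
square blade end [[0.594, -0.129, 0.003], [0.592, -0.156, 0.003]]
```

```bash
python3 -m jog '[[0.03,-0.027,0,0,0,0,0.087],[0.03,-0.027,0,0,0,0,0.087],[0.03,-0.027,0,0,0,0,0.087],[0.03,-0.027,0,0,0,0,0.087],[0.03,-0.027,0,0,0,0,0.087],[0.03,-0.027,0,0,0,0,0.087],[0.03,-0.027,0,0,0,0,0.087],[0.03,-0.027,0,0,0,0,0.087],[0.03,-0.027,0,0,0,0,0.087],[0.03,-0.027,0,0,0,0,0.087],[0.03,-0.027,0,0,0,0,0.087],[0.03,-0.027,0,0,0,0,0.087]]'
```

```text
time_s: 1.1
tool_pos: [0.4351, -0.2146, 0.2224]
tool_rot: [180.0, 0.0, 15.7]
force: [0.9, -0.6, 0.8]
grip_width: 0.0872
grasp_force: 0.0
```

```bash
python3 -m jog '[[0.032,-0.026,0,0,0,0,0.0],[0.032,-0.026,0,0,0,0,0.0],[0.032,-0.026,0,0,0,0,0.0],[0.032,-0.026,0,0,0,0,0.0],[0,0,0,0,0,0,0.0],[0,0,0,0,0,0,0.0]]'
python3 - <<'E'
from h import *
c=env.get_calibration("wrist"); im=env.read_camera("wrist"); cv2.imwrite("pics/w1.png",im); np.save("w1.npy",c['pose'])
cv2.imwrite("pics/w1b.png",cv2.resize(im,(800,600),interpolation=cv2.INTER_CUBIC)); print(c['pose'],c['fov_y'],c['cx'],c['cy'])
E
```

```text
time_s: 1.6
tool_pos: [0.5304, -0.0786, 0.2221]
tool_rot: [-179.9, 0.0, 16.0]
force: [0.1, -0.5, -0.0]
grip_width: 0.0547
grasp_force: 0.0
[[ 0.27584356  0.92296469  0.26841481  0.60339138]
 [-0.96120088  0.26538905  0.07524307 -0.05840609]
 [-0.00178765 -0.27875587  0.96036033  0.38500164]
 [ 0.          0.          0.          1.        ]] 66.00414066037862 253.21606642156536 194.9092133658454
```

View pics/w1b.png

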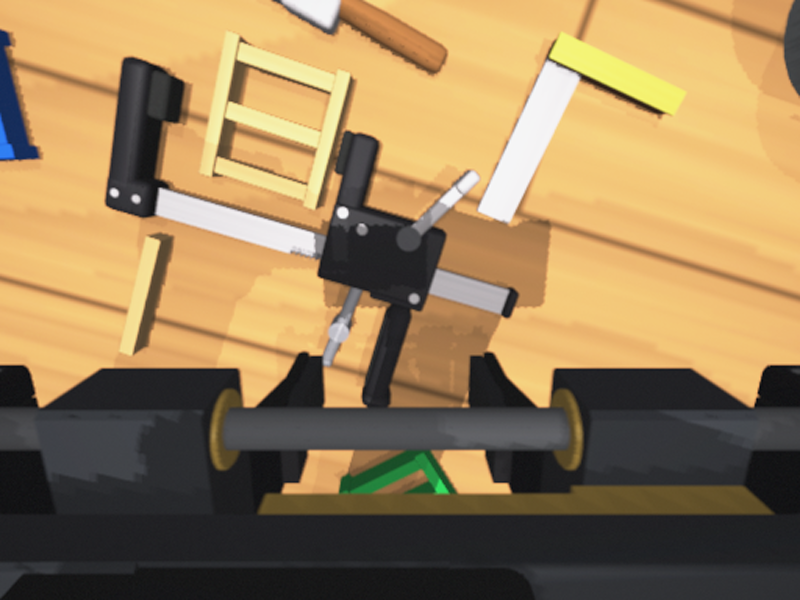

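The wrist view (800 wide) shows the housing corners at (446,235) and (320,275), the pivot at (409,238) and the lever tab at (467,181). The trigger boss is at (340,330), the butt end at (376,402), and the square blade end at (497,215), clear of the lever. I refit from both views.

```bash
cat > fit.py <<'E'
from h import *
from scipy.optimize import least_squares
def fit(pts,c,sc,start):
    def res(q): return np.ravel([np.subtract(proj("wrist",c2w(q[:2],q[2],np.array(p)/1e3),c),np.array(u)/sc) for p,u in pts])
    r=least_squares(res,start,loss='soft_l1'); print("pose",r.x[:2].round(4),np.degrees(r.x[2]).round(2)); print(res(r.x).reshape(-1,2).round(1).tolist()); return r.x
E
python3 - <<'E'
from fit import *
c=dict(env.get_calibration("wrist")); c['pose']=np.load("w1.npy")
S=1.5625
pts=[((40,-58,36),(446,235)),((-20,30,36),(319,276)),((30,-30,42),(409,238)),((-119,-42,34),(376,402)),((75,37,31),(338,153)),((-60,-42,34),(390,345)),((-92,0,20),(327,365))]
q=fit(pts,c,S,[.53,-.05,0]);o,th=q[:2],q[2]
tip=ray("wrist",467/S,181/S,.045,c);pv=c2w(o,th,[.03,-.03,.045]); d=tip-pv
l=c2w([0,0],-th,d); a=np.arctan2(l[0],-l[1]);print("tip",tip,"len",np.linalg.norm(d[:2]),"a",np.degrees(a))
for dd in (.030,): print("pusher start",tip[:2]+dd*np.array([np.cos(a+th),np.sin(a+th)]),"yaw",np.degrees(a+th))
for n,p in dict(pinch=(-60,-21,20),tip0=(30,-88,37),piv=(30,-30,37)).items(): print(n,c2w(o,th,np.array(p)/1e3).round(4))
print("trig boss",c2w([0,0],-th,ray("wrist",340/S,330/S,.026,c)-np.r_[o,0]))
print("frame",[ray("wrist",x/S,y/S,.026,c).round(3).tolist() for x,y in((230,35),(205,175),(345,75),(315,207))])
print("far pad",c2w([0,0],-th,ray("wrist",180/S,105/S,.031,c)-np.r_[o,0]))
E
```

```text
pose [ 0.5297 -0.0503] -0.08
[[1.2, -0.4], [-2.1, 0.9], [-0.2, -0.1], [-2.6, 4.9], [-0.2, -1.4], [0.7, 1.3], [4.2, -2.0]]
tip [ 0.61030456 -0.10856984  0.045     ] len 0.05794710640663575 a 60.954351972484034
pusher start [ 0.62490744 -0.08236382] yaw 60.87196658110148
pinch [ 0.4697 -0.0712  0.02  ]
tip0 [ 0.5596 -0.1384  0.037 ]
piv [ 0.5597 -0.0804  0.037 ]
trig boss [-0.0602867   0.00168162  0.026     ]
frame [[0.658, 0.077, 0.026], [0.561, 0.079, 0.026], [0.656, -0.005, 0.026], [0.561, -0.006, 0.026]]
far pad [0.0739413  0.15203144 0.031     ]
```

```bash
python3 -m jog '[[0.03,0.01,0,0,0,0,0.0],[0.03,0.01,0,0,0,0,0.0],[0.03,0.01,0,0,0,0,0.0],[0,0,0.02,0,0,-0.112,0],[0,0,0.02,0,0,-0.112,0],[0,0,0.02,0,0,-0.112,0],[0,0,0.02,0,0,-0.112,0],[0,0,0.02,0,0,-0.112,0],[0,0,0.02,0,0,-0.112,0],[0,0,0.02,0,0,-0.112,0],[0,0,0,0,0,0,0]]'
```

```text
time_s: 2.57
tool_pos: [0.6203, -0.0892, 0.0776]
tool_rot: [-179.6, 0.3, 60.6]
force: [-0.7, -0.5, -0.1]
grip_width: 0.0001
grasp_force: 0.0
```

```bash
python3 -m jog '[[0.008,0,0.0,0,0,0,0],[0,0,0.016,0,0,0,0],[0,0,0.015,0,0,0,0],[0,0,0.015,0,0,0,0],[0,0,0,0,0,0,0],[0,0,0,0,0,0,0]]'
python3 - <<'E'
from h import *
im=env.read_camera("wrist"); cv2.imwrite("pics/w2.png",cv2.resize(im,(800,600),interpolation=cv2.INTER_CUBIC))
E
```

```text
time_s: 3.07
tool_pos: [0.6277, -0.0796, 0.0356]
tool_rot: [-179.9, 0.1, 60.6]
force: [-0.8, 0.5, 0.3]
grip_width: 0.0007
grasp_force: 0.0
```

View pics/w2.png

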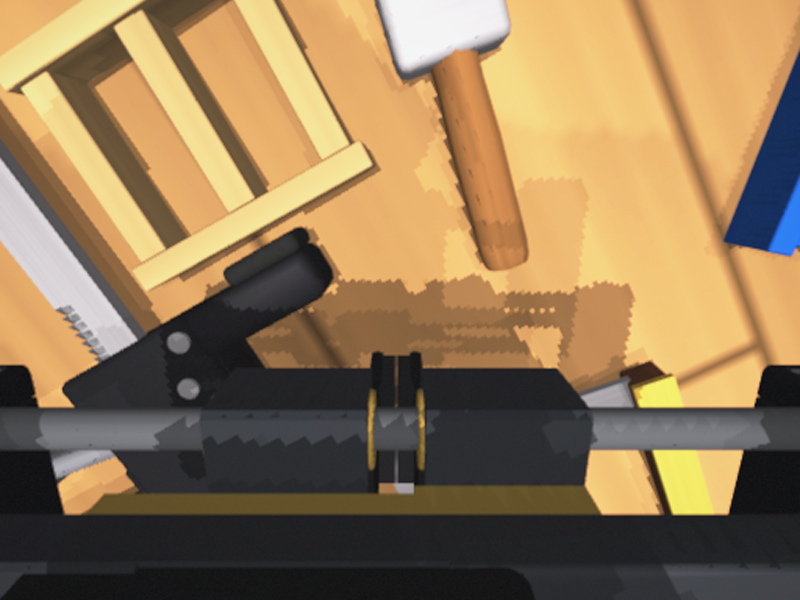

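The fingers are down beside the lever, clear of the jaw at (330,280) and the frame. I approach and swing the lever, watching the force.

```bash
python3 -m jog '[[-0.005,0,0.002,0,0,0,0],[-0.005,0,0.002,0,0,0,0],[-0.004,0,0,0,0,0,0],[-0.003,0,0,0,0,0,0],[-0.0035,0.001,0,0,0,0.06,0],[-0.0035,0.001,0,0,0,0.06,0],[-0.0035,0.001,0,0,0,0.06,0],[-0.0035,0.001,0,0,0,0.06,0],[-0.0035,0.001,0,0,0,0.06,0],[-0.0035,0.001,0,0,0,0.06,0]]'; python3 -m jog '[[-0.0035,0.001,0,0,0,0.06,0],[-0.0035,0.001,0,0,0,0.06,0],[-0.0035,0.001,0,0,0,0.06,0],[-0.0035,0.001,0,0,0,0.06,0],[-0.0035,0.001,0,0,0,0.06,0],[-0.0035,0.001,0,0,0,0.06,0]]'
```

```text
time_s: 3.95
tool_pos: [0.612, -0.1143, 0.0328]
tool_rot: [180.0, -0.0, 39.8]
force: [-0.7, 1.3, 0.5]
grip_width: 0.0006
grasp_force: 0.4
time_s: 4.45
tool_pos: [0.5975, -0.1303, 0.0329]
tool_rot: [-180.0, -0.1, 19.2]
force: [0.2, 0.9, -0.7]
grip_width: 0.0006
grasp_force: 0.5
```

```bash
python3 -m jog '[[-0.0035,0.001,0,0,0,0.06,0],[-0.0035,0.001,0,0,0,0.06,0],[-0.0035,0.001,0,0,0,0.06,0],[-0.0035,0.001,0,0,0,0.06,0],[-0.0035,0.001,0,0,0,0.06,0],[-0.0025,0.001,0,0,0,0.035,0],[0,0,0,0,0,0,0],[0,0,0,0,0,0,0]]'; python3 -m jog '[[-0.002,0,0,0,0,0,0],[0,0,0,0,0,0,0],[0,0,0,0,0,0,0]]'
```

```text
time_s: 5.12
tool_pos: [0.5788, -0.1404, 0.0329]
tool_rot: [180.0, -0.0, 0.2]
force: [0.2, 0.0, 0.2]
grip_width: 0.0008
grasp_force: 0.0
time_s: 5.37
tool_pos: [0.5771, -0.1402, 0.0327]
tool_rot: [180.0, -0.0, 0.2]
force: [1.5, -0.3, 0.8]
grip_width: 0.0004
grasp_force: 0.4
```

```bash
python3 -m jog '[[-0.0015,0,0,0,0,0,0],[0,0,0,0,0,0,0],[0,0,0,0,0,0,0]]';python3 -m jog '[[-0.0015,0,0,0,0,0,0],[0,0,0,0,0,0,0],[0,0,0,0,0,0,0]]'
python3 - <<'E'
from h import *
im=env.read_camera("top")[160:270,190:336]; cv2.imwrite("pics/t3.png",cv2.resize(im,None,fx=5.4,fy=5.4,interpolation=cv2.INTER_CUBIC))
E
```

```text
time_s: 5.62
tool_pos: [0.5754, -0.1401, 0.0326]
tool_rot: [180.0, -0.0, 0.2]
force: [1.4, -0.5, 0.1]
grip_width: 0.0001
grasp_force: 0.5
time_s: 5.87
tool_pos: [0.5737, -0.14, 0.0325]
tool_rot: [-180.0, 0.0, 0.2]
force: [0.1, -0.6, 0.7]
grip_width: 0.0007
grasp_force: 0.4
```

```bash
python3 -m jog '[[-0.0015,0,0,0,0,0,0],[0,0,0,0,0,0,0],[0,0,0,0,0,0,0]]';python3 - <<'E'
from cell import env
print(env.get_obs()['force'],env.get_obs()['wrist_torque'])
E
python3 -m jog '[[-0.001,0,0,0,0,0,0],[0,0,0,0,0,0,0],[0,0,0,0,0,0,0]]'
```

```text
time_s: 6.17
tool_pos: [0.5722, -0.14, 0.0325]
tool_rot: [180.0, 0.0, 0.2]
force: [0.4, -0.3, -0.4]
grip_width: 0.0003
grasp_force: 0.4
[ 0.41331889 -0.32397009 -0.38441485] [-0.07451893 -0.13509248 -0.01780059]
time_s: 6.42
tool_pos: [0.5713, -0.1401, 0.0325]
tool_rot: [180.0, 0.0, 0.2]
force: [0.1, -0.6, -0.2]
grip_width: 0.0006
grasp_force: 0.4
```

```bash
python3 -m jog '[[0.005,0,0,0,0,0,0],[0,0,-0.03,0,0,0,0],[0,0,-0.04,0,0,0,0],[0,0,-0.04,0,0,0,0],[0,0,-0.04,0,0,0,0.087],[0,0,-0.03,0,0,0,0.087],[-0.03,-0.018,0,0,0,0,0.087],[-0.03,-0.018,0,0,0,0,0.087],[-0.03,-0.018,0,0,0,0,0.087],[-0.017,-0.015,0,0,0,0,0.087],[0,0,0,0,0,0,0.087],[0,0,0,0,0,0,0.087]]'
python3 - <<'E'
from h import *
c=env.get_calibration("wrist"); im=env.read_camera("wrist"); np.save("w3.npy",c['pose'])
cv2.imwrite("pics/w3.png",im); cv2.imwrite("pics/w3b.png",cv2.resize(im[100:340,120:440],(800,600),interpolation=cv2.INTER_CUBIC))
E
```

```text
time_s: 7.42
tool_pos: [0.4689, -0.0706, 0.213]
tool_rot: [179.9, -0.0, 0.2]
force: [1.1, -0.5, 0.6]
grip_width: 0.0454
grasp_force: 0.0
```

View pics/w3b.png

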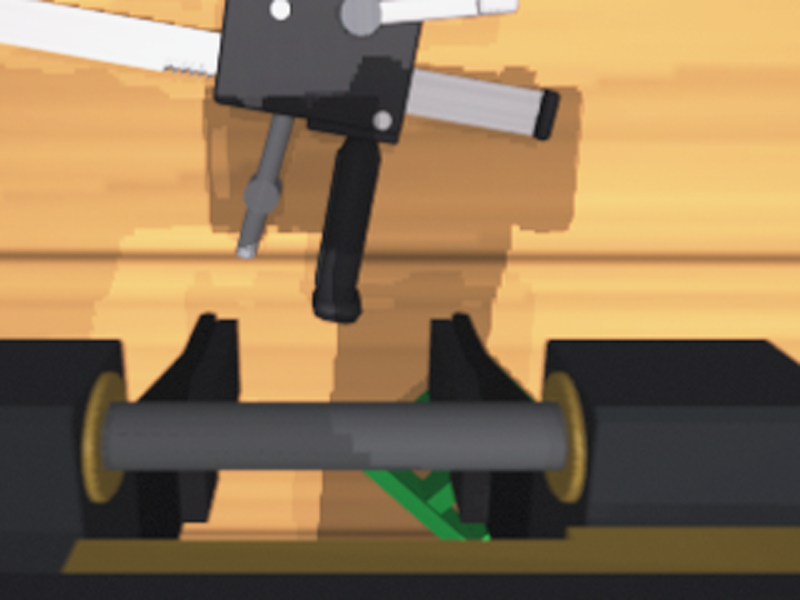

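The lever now points to the bar's rear, but the clamp has turned about 10 degrees. In the crop the bar runs (0,20) to (550,115) and the lever (360,14) to (515,4). I measure both.

```bash
python3 - <<'E'
from fit import *
c=dict(env.get_calibration("wrist")); c['pose']=np.load("w3.npy")
px=lambda u,v:(120+u/2.5,100+v/2.5)
P=[((-20,30,36),(216,100)),((30,-30,42),(361,13)),((-119,-42,25),(337,318)),((-60,-42,34),(350,212)),((-20,-58,36),(400,142)),((-60,2,26),(262,196))]
pts=[(p,px(*u)) for p,u in P]
q=fit(pts,c,1,[.53,-.05,-.15]);o,th=q[:2],q[2]
tip=ray("wrist",*px(503,3),.047,c);pv=ray("wrist",*px(361,13),.042,c); d=tip-pv
l=c2w([0,0],-th,d); print("tip",tip,"piv",pv,"len",np.linalg.norm(d[:2]),"a",np.degrees(np.arctan2(l[0],-l[1])))
b=[ray("wrist",*px(*u),.02,c) for u in((0,22),(216,53),(415,88),(540,115))]
print("bar dirs",[np.round(x[:2],4).tolist() for x in b])
e=[ray("wrist",*px(*u),.022,c) for u in((418,70),(545,92),(412,106),(535,138))]
for i in(0,2): v=e[i]-e[i+1]; print("bar edge yaw",np.degrees(np.arctan2(-v[0],v[1])))
for n,p in dict(pinch=(-60,-21,20),tip0=(30,-88,37),piv=(30,-30,37),boss=(-60,2,26)).items(): print(n,c2w(o,th,np.array(p)/1e3).round(4))
E
python3 - <<'E'
import cv2
t=cv2.imread("pics/w3.png"); cv2.imwrite("pics/w3c.png",cv2.resize(t[0:230,60:400],None,fx=2.35,fy=2.35,interpolation=cv2.INTER_CUBIC))
E
```

```text
pose [ 0.524 -0.049] -9.37
[[-1.6, 1.6], [0.3, 0.3], [-2.1, 0.3], [0.9, 0.2], [0.7, -2.3], [0.2, -0.9]]
tip [ 0.55324256 -0.14328161  0.047     ] piv [ 0.54901326 -0.0832364   0.042     ] len 0.06019396460112069 a 13.403968498826448
bar dirs [[0.5447, 0.0827], [0.5311, -0.0165], [0.5154, -0.1101], [0.5029, -0.1704]]
bar edge yaw -9.338828127308247
bar edge yaw -14.125746978308724
pinch [ 0.4614 -0.06    0.02  ]
tip0 [ 0.5393 -0.1407  0.037 ]
piv [ 0.5487 -0.0835  0.037 ]
boss [ 0.4652 -0.0373  0.026 ]
```

View pics/w3c.png

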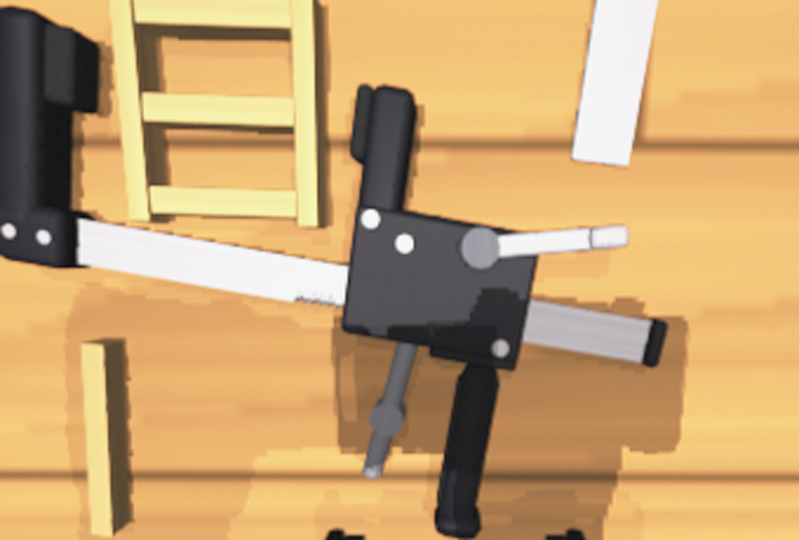

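```bash
python3 -m jog '[[-0.027,-0.017,0,0,0,0,0],[-0.025,-0.017,0,0,0,0,0],[0,0,0.04,0,0,0,0],[0,0,0.04,0,0,0,0],[0,0,0.02,0,0,0,0],[0,0,0,0,0,0,0],[0,0,0,0,0,0,0],[0,0,0,0,0,0,0]]'
python3 - <<'E'
from h import *
im=env.read_camera("wrist"); np.save("w4.npy",env.get_calibration("wrist")['pose'])
cv2.imwrite("pics/w4.png",cv2.resize(im[130:384,130:400],None,fx=2.3,fy=2.3,interpolation=cv2.INTER_CUBIC))
E
```

```text
time_s: 8.13
tool_pos: [0.4188, -0.0377, 0.1139]
tool_rot: [-180.0, -0.1, 0.1]
force: [-0.5, 0.6, 0.3]
grip_width: 0.0121
grasp_force: 0.0
```

View pics/w4.png

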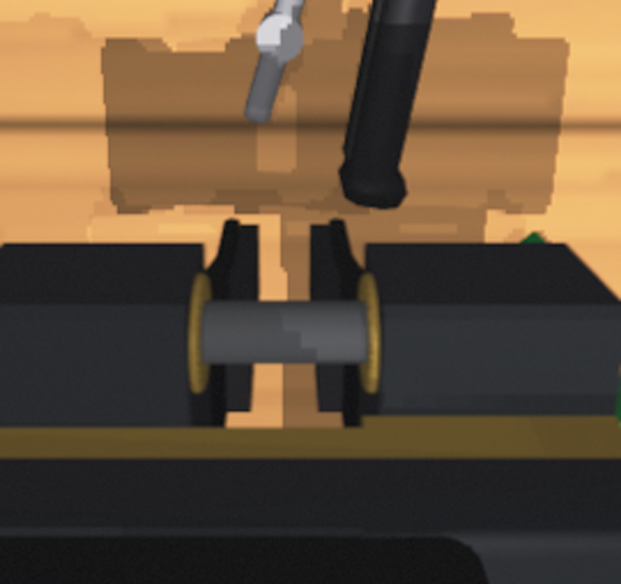

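The butt's left edge is at (342,188), its end at (372,207) and the trigger end at (258,115). The closing fingers will come down just left of the butt.

Run:
```python
from h import *
c=dict(env.get_calibration("wrist")); c['pose']=np.load("w4.npy")
for n,u,v,z in(("buttL",342,188,.02),("buttend",372,207,.02),("buttR",405,190,.02),("trigend",258,120,.02),("green",535,236,.01)):
    print(n,ray("wrist",130+u/2.3,130+v/2.3,z,c).round(4))
t=env.get_calibration("top")
im=cv2.imread("pics/top0.png"); h=cv2.cvtColor(im,cv2.COLOR_BGR2HSV); m=cv2.inRange(h,(45,100,60),(80,255,255)); ys,xs=np.nonzero(m[270:350,270:350])
print("green bbox",[ray("top",270+a,270+b,.02,t).round(3).tolist() for a,b in((xs.min(),ys.min()),(xs.max(),ys.max()))])
```

```text
buttL [ 0.4045 -0.0618  0.02  ]
buttend [ 0.3964 -0.0741  0.02  ]
buttR [ 0.4037 -0.0871  0.02  ]
trigend [ 0.4324 -0.0284  0.02  ]
green [ 0.3796 -0.1453  0.01  ]
green bbox [[0.373, -0.082, 0.02], [0.254, -0.216, 0.02]]
```

```bash
python3 -m jog '[[-0.006,0,0.03,0,0,0,0],[0,0,0.035,0,0,0,0],[0,0,0.03,0,0,0,0],[0,0,0,0,0,0,0],[0,0,0,0,0,0,0]]'; python3 -m jog '[[0,0.004,0,0,0,0,0],[0,0.004,0,0,0,0,0],[0,0.004,0,0,0,0,0],[0,0.004,0,0,0,0,0],[0,0.004,0,0,0,0,0]]';python3 -m jog '[[0,0.004,0,0,0,0,0],[0,0.004,0,0,0,0,0],[0,0.004,0,0,0,0,0],[0,0,0,0,0,0,0]]'
```

```text
time_s: 8.6
tool_pos: [0.4113, -0.0374, 0.018]
tool_rot: [-179.9, 0.1, 0.2]
force: [-0.6, -0.5, 0.5]
grip_width: 0.0004
grasp_force: 0.0
time_s: 9.02
tool_pos: [0.4122, -0.0582, 0.0186]
tool_rot: [180.0, -0.1, 0.1]
force: [0.1, -0.2, -0.4]
grip_width: 0.0006
grasp_force: 0.5
time_s: 9.35
tool_pos: [0.4109, -0.0706, 0.0175]
tool_rot: [180.0, 0.0, 0.1]
force: [0.2, -0.5, 0.5]
grip_width: 0.0005
grasp_force: 0.0
```

```bash
python3 -m jog '[[0,-0.004,0,0,0,0,0],[0,0,-0.04,0,0,0,0],[0.03,0,-0.03,0,0,0,0],[0.03,0,-0.03,0,0,0,0],[0.03,0,-0.04,0,0,0,0],[0.03,0,-0.03,0,0,0,0],[0,0,0,0,0,0,0],[0,0,0,0,0,0,0]]'
cat > pose.py <<'E'
import sys
from fit import *
from scipy.optimize import minimize
def measure(name, start):
    c=dict(env.get_calibration("wrist")); c['pose']=np.array(c['pose']).copy(); im=env.read_camera("wrist"); cv2.imwrite(f"pics/{name}.png",im); np.save(name+".npy",c['pose'])
    return locate(im,c,start)
def locate(im,c,start):
    M=1000; x0,y0=.38,-.22; W=np.array([ray("wrist",u,v,.036,c)[:2] for u,v in((0,0),(511,0),(511,300),(0,300))],np.float32)
    H=cv2.getPerspectiveTransform(np.float32([(0,0),(511,0),(511,300),(0,300)]),np.float32([((y-y0)*M,(x-x0)*M) for x,y in W]))
    R=cv2.warpPerspective(im,H,(420,320),borderValue=(128,128,128))   # col=y, row=x, 1 mm
    g=cv2.GaussianBlur((R.max(2)<85).astype(np.float32)*2-1,(0,0),1.5)
    gx,gy=np.meshgrid(np.arange(-20,40.1,2),np.arange(-58,30.1,2)); ins=np.c_[gx.ravel(),gy.ravel()]
    ring=[(x,y) for x in np.arange(-26,47,2) for y in(-63,35) if (not(-12<x<12) and not (x>38 and y>0))]+[(45,y) for y in range(-56,6,2)]+[(-25,y) for y in range(-4,30,2)]
    grip=[(x,y) for x in range(-98,-24,3) for y in(-49,-42,-35)]; gr=[(x,y) for x in range(-95,-32,3) for y in(-57,-26)]
    P=np.vstack([ins,grip,ring,gr]).astype(float); w=np.r_[np.full(len(ins),.5),np.ones(len(grip)),-2*np.ones(len(ring)),-1*np.ones(len(gr))]
    def cost(q):
        t=np.radians(q[2]); X=q[0]+np.cos(t)*P[:,0]-np.sin(t)*P[:,1]; Y=q[1]+np.sin(t)*P[:,0]+np.cos(t)*P[:,1]
        s=cv2.remap(g,np.float32(Y-y0*M)[None],np.float32(X-x0*M)[None],cv2.INTER_LINEAR,borderValue=0)[0]; return -(s*w).sum()
    best=min((minimize(cost,[start[0]*1e3+a,start[1]*1e3+b,start[2]+d],method='Nelder-Mead',options=dict(initial_simplex=[[start[0]*1e3+a+e,start[1]*1e3+b+f,start[2]+d+h] for e,f,h in((0,0,0),(5,0,0),(0,5,0),(0,0,4))])) for a in(-8,0,8) for b in(-8,0,8) for d in(-6,0,6)),key=lambda r:r.fun)
    o=best.x[:2]/1e3; th=np.radians(best.x[2]); print("clamp",o.round(4),best.x[2].round(2),"score",-best.fun/np.abs(w).sum())
    # lever: brightest direction about the pivot
    pv=c2w(o,th,[.03,-.03,.045]); sc=[]
    for a in np.arange(-10,75,1.):
        A=np.radians(a); s=[]
        for r in np.arange(.02,.064,.002):
            for z in(-.003,0,.003):
                p=c2w(o,th,[.03+np.sin(A)*r+z*np.cos(A),-.03-np.cos(A)*r+z*np.sin(A),.045]); u,v=proj("wrist",p,c); b=im[int(np.clip(round(v),0,383)),int(np.clip(round(u),0,511))].astype(int); s.append(b.min()-2*(b.max()-b.min()))
        sc.append((np.mean(s),a))
    print("lever",sorted(sc)[::-1][:3]); return o,th
E
python3 - <<'E'
from pose import *
for n,s in(("w1",(.53,-.05,0)),("w3",(.524,-.049,-9))):
    c=dict(env.get_calibration("wrist")); c['pose']=np.load(n+".npy"); locate(cv2.imread(f"pics/{n}.png"),c,s)
measure("w5",(.525,-.053,2))
E
```

```text
time_s: 10.02
tool_pos: [0.5265, -0.0645, 0.1806]
tool_rot: [-180.0, -0.2, 0.2]
force: [-0.6, 0.7, -1.0]
grip_width: 0.0005
grasp_force: 0.0
clamp [ 0.5315 -0.0494] -1.79 score 0.8338166542546255
lever [(np.float64(201.66666666666666), np.float64(62.0)), (np.float64(198.84848484848484), np.float64(61.0)), (np.float64(197.22727272727272), np.float64(63.0))]
clamp [ 0.4981 -0.0428] -9.17 score 0.11549077940095259
lever [(np.float64(147.0), np.float64(-2.0)), (np.float64(146.78787878787878), np.float64(-4.0)), (np.float64(146.66666666666666), np.float64(-7.0))]
clamp [ 0.5299 -0.0495] -2.46 score 0.7699498947047279
lever [(np.float64(156.96969696969697), np.float64(15.0)), (np.float64(155.6818181818182), np.float64(14.0)), (np.float64(154.21212121212122), np.float64(16.0))]
```

```bash
python3 -m jog '[[0.024,0.026,0,0,0,0,0],[0.024,0.026,0,0,0,0,0],[0.0235,0.0255,0,0,0,0,0],[0,0,0.04,0,0,0,0],[0,0,0.04,0,0,0,0],[0,0,0.04,0,0,0,0],[0,0,0.027,0,0,0,0],[0,0,0,0,0,0,0],[0,0,0,0,0,0,0]]'
```

```text
time_s: 10.82
tool_pos: [0.5933, -0.1417, 0.03]
tool_rot: [-179.9, 0.3, 0.2]
force: [-0.4, -0.1, 1.0]
grip_width: 0.0004
grasp_force: 0.0
```

```bash
python3 -m jog '[[-0.009,0,0,0,0,0,0],[-0.013,0,0,0,0,0,0],[-0.006,0,0,0,0,0,0]]'; python3 -c "
from cell import env;o=env.get_obs();print(o['wrist_torque'])"; python3 -m jog '[[0,0,0,0,0,0,0]]'
```

```text
time_s: 11.07
tool_pos: [0.5689, -0.1434, 0.035]
tool_rot: [179.9, -0.2, 0.2]
force: [1.5, -1.9, -0.4]
grip_width: 0.0001
grasp_force: 0.8
[-0.28766603 -0.2950015  -0.00588376]
time_s: 11.15
tool_pos: [0.568, -0.1434, 0.0345]
tool_rot: [179.9, -0.1, 0.1]
force: [-0.2, -0.5, -0.5]
grip_width: 0.0004
grasp_force: 0.0
```

Back off, rise to the viewing pose used before, and measure.

```bash
python3 -m jog '[[0.006,0,0,0,0,0,0],[0,0,-0.036,0,0,0,0],[0,0,-0.04,0,0,0,0],[0,0,-0.04,0,0,0,0],[0,0,-0.03,0,0,0,0],[-0.018,-0.03,0,0,0,0,0],[-0.018,-0.03,0,0,0,0,0],[-0.01,-0.018,0,0,0,0,0],[0,0,0,0,0,0,0],[0,0,0,0,0,0,0]]'
python3 - <<'E'
from pose import *
measure("w6",(.528,-.05,-6))
im=cv2.imread("pics/w6.png"); cv2.imwrite("pics/w6b.png",cv2.resize(im[60:300,120:440],(800,600),interpolation=cv2.INTER_CUBIC))
E
```

```text
time_s: 11.98
tool_pos: [0.5287, -0.0633, 0.1795]
tool_rot: [179.9, -0.1, 0.3]
force: [0.5, -0.8, 0.9]
grip_width: 0.0002
grasp_force: 0.0
clamp [ 0.528  -0.0496] -4.03 score 0.7676250267731303
lever [(np.float64(154.8939393939394), np.float64(-2.0)), (np.float64(153.25757575757575), np.float64(-3.0)), (np.float64(151.42424242424244), np.float64(-1.0))]
```

View pics/w6b.png

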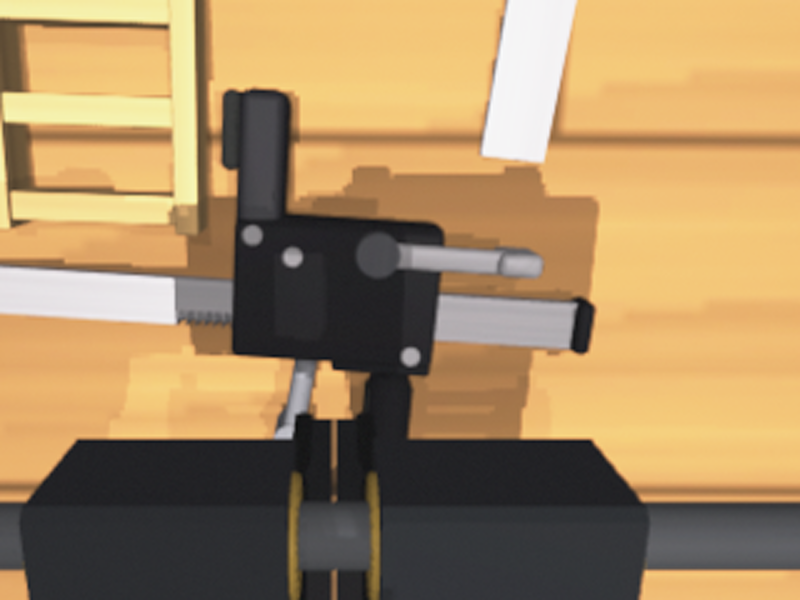

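The lever (378,255) to (540,264) is parallel to the bar's edges, so it is on its stop. The clamp is back to about -3 degrees. Next I go over the grip and trigger with the fingers open.

```bash
python3 -m jog '[[-0.032,0.003,0,0,0,0.05,0.087],[-0.0315,0.0025,0,0,0,0,0.087],[0,0,0.03,0,0,0,0.087],[0,0,0.03,0,0,0,0.087],[0,0,0.03,0,0,0,0.087],[0,0,0,0,0,0,0.087],[0,0,0,0,0,0,0.087],[0,0,0,0,0,0,0.087],[0,0,0,0,0,0,0.087],[0,0,0,0,0,0,0.087],[0,0,0,0,0,0,0.087],[0,0,0,0,0,0,0.087]]'; python3 -m jog '[[0,0,0,0,0,0,0.087],[0,0,0,0,0,0,0.087],[0,0,0,0,0,0,0.087]]'
python3 - <<'E'
from pose import *
c=env.get_calibration("wrist"); im=env.read_camera("wrist"); np.save("w7.npy",c['pose']); cv2.imwrite("pics/w7.png",im)
cv2.imwrite("pics/w7b.png",cv2.resize(im[60:360,56:456],(800,600),interpolation=cv2.INTER_CUBIC))
g=im.max(2)
# grip edges at clamp x~-60: dark run along the image row of that point
for X in(-.09,-.075,-.06):
    o,th=(.5262,-.0505),np.radians(-2.8); u,v=proj("wrist",c2w(o,th,[X,-.042,.034]),c); u2,_=proj("wrist",c2w(o,th,[X,.010,.026]),c); r=g[int(round(v))]; print(X,round(u),round(v),round(u2),''.join('%4d'%k for k in r[int(u2)-12:int(u)+22:2]))
E
```

```text
time_s: 13.03
tool_pos: [0.4651, -0.0689, 0.0891]
tool_rot: [180.0, -0.1, -2.7]
force: [0.3, 0.4, 0.0]
grip_width: 0.0726
grasp_force: 0.0
time_s: 13.28
tool_pos: [0.4645, -0.0688, 0.0883]
tool_rot: [180.0, -0.0, -2.7]
force: [0.1, 0.0, -0.2]
grip_width: 0.0855
grasp_force: 0.0
-0.09 278 245 215  205 208 209 211 212 197 132 148  86  86 107 181 220 220 220 221 221 222 221 222 223 223 224 224 224 145 145 118 118 118  28  28  25  26  26  29  29  28  28  28  31  26  26 126 147 163 164 164 164
-0.075 279 228 214  130 130 130 129 131 132  80  85  88  87  84  77  75 132 135 144 144 144 143 151 150 150 152 146 132 132 132 132 131 132  43  30  26  27  28  28  29  30  28  30  30  26  28  82 139 139 137 138 137
-0.06 279 210 213  143 144 145 145 144 114 101 101 101 100 107 101 101 101 122 122 130 158 158 176 175 176 176 176 176 168 145 146 145 146 138  31  29  27  31  30  33  32  31  30  31  30  31  31  87 145 146 145 145 144
```

```bash
python3 -m jog '[[0,0,0.03,0,0,0,0.087],[0,0,0.03,0,0,0,0.087],[0,0,0.02,0,0,0,0.087],[0,0,0,0,0,0,0.08],[0,0,0,0,0,0,0.075],[0,0,0,0,0,0,0.07],[0,0,0,0,0,0,0.066],[0,0,0,0,0,0,0.064]]' 10; python3 -m jog '[[0,0,0,0,0,0,0.061],[0,0,0,0,0,0,0.06]]'
```

```text
time_s: 14.0
tool_pos: [0.4658, -0.0691, 0.0097]
tool_rot: [179.9, -0.2, -2.7]
force: [0.2, -0.9, 0.0]
grip_width: 0.0668
grasp_force: 0.0
time_s: 14.17
tool_pos: [0.4656, -0.0685, 0.0092]
tool_rot: [180.0, -0.1, -2.7]
force: [0.3, 0.8, 1.8]
grip_width: 0.0621
grasp_force: 5.1
```

```bash
python3 -m jog '[[0,0.002,0,0,0,0,0.056],[0,0.002,0,0,0,0,0.052],[0,0.002,0,0,0,0,0.048],[0,0.002,0,0,0,0,0.044],[0,0.002,0,0,0,0,0.040],[0,0.0015,0,0,0,0,0.036],[0,0,0,0,0,0,0.034],[0,0,0,0,0,0,0.034]]' 10
```

```text
time_s: 14.83
tool_pos: [0.4648, -0.0811, 0.0087]
tool_rot: [179.9, -0.1, -2.7]
force: [3.5, 2.0, 3.5]
grip_width: 0.0391
grasp_force: 10.0
```

```bash
python3 -m jog '[[0,-0.0015,0,0,0,0,0.043],[0,-0.002,0,0,0,0,0.047],[0,-0.002,0,0,0,0,0.051],[0,-0.002,0,0,0,0,0.055],[0,-0.002,0,0,0,0,0.059],[0,-0.002,0,0,0,0,0.064],[0,0,0,0,0,0,0.067],[0,0,0,0,0,0,0.067],[0,0,0,0,0,0,0.067]]' 10;  python3 -m jog '[[0,0,0,0,0,0,0.062],[0,0.001,0,0,0,0,0.06],[0,0.002,0,0,0,0,0.056],[0,0.002,0,0,0,0,0.052],[0,0.002,0,0,0,0,0.048],[0,0.002,0,0,0,0,0.044],[0,0.002,0,0,0,0,0.040],[0,0.001,0,0,0,0,0.036],[0,0,0,0,0,0,0.034],[0,0,0,0,0,0,0.034]]' 10
```

```text
time_s: 15.58
tool_pos: [0.4638, -0.0683, 0.0077]
tool_rot: [-180.0, 0.1, -2.7]
force: [-0.2, -0.0, -0.5]
grip_width: 0.0662
grasp_force: 0.0
time_s: 16.42
tool_pos: [0.4635, -0.0816, 0.0081]
tool_rot: [180.0, 0.0, -2.8]
force: [-0.0, -0.3, -3.6]
grip_width: 0.04
grasp_force: 9.9
```

```bash
python3 -m jog '[[0,0,0,0,0,0,0.034],[0,0,0,0,0,0,0.034]]' 12; python3 -m jog '[[0,-0.0015,0,0,0,0,0.043],[0,-0.002,0,0,0,0,0.047],[0,-0.002,0,0,0,0,0.051],[0,-0.002,0,0,0,0,0.055],[0,-0.002,0,0,0,0,0.059],[0,-0.002,0,0,0,0,0.064],[0,0,0,0,0,0,0.067],[0,0,0,0,0,0,0.067],[0,0,0,0,0,0,0.067]]' 10;  python3 - <<'E'
from pose import *
c=env.get_calibration("wrist"); im=env.read_camera("wrist"); np.save("w8.npy",c['pose']); cv2.imwrite("pics/w8.png",im)
h=cv2.cvtColor(im,cv2.COLOR_BGR2HSV); s=cv2.inRange(h,(15,60,150),(35,160,255)); print("tcp",env.get_obs()['tool_pos'])
# dark pad vs. pale wood along the pads' line x=75, z=.028
o,th=(.5262,-.0505),np.radians(-2.8)
for X in(.070,.076):
  L=[]
  for Y in np.arange(.02,.17,.003):
    u,v=proj("wrist",c2w(o,th,[X,Y,.029]),c); L.append("%d:%s"%(Y*1e3,im[int(v),int(u)].max() if 0<=v<384 and 0<=u<512 else None))
  print(X,' '.join(L))
E
```

```text
time_s: 16.58
tool_pos: [0.4633, -0.0814, 0.0081]
tool_rot: [179.9, 0.1, -2.7]
force: [-1.0, -1.9, -3.5]
grip_width: 0.0392
grasp_force: 11.9
time_s: 17.33
tool_pos: [0.466, -0.0689, 0.0089]
tool_rot: [-180.0, -0.2, -2.7]
force: [-0.4, -0.3, 0.2]
grip_width: 0.0663
grasp_force: 0.0
tcp [ 0.46572784 -0.0690799   0.00885102]
0.07 20:None 23:None 26:None 28:None 32:None 34:None 37:None 40:None 44:None 46:None 49:None 52:None 55:None 59:None 61:None 64:None 67:None 71:None 73:None 76:None 79:None 82:None 85:None 88:None 91:None 94:None 97:None 100:None 103:None 106:None 109:None 112:None 115:None 118:None 121:None 124:None 127:None 130:None 133:None 136:None 139:None 142:None 145:None 148:None 151:None 154:None 157:None 160:None 163:None 166:None 169:None
0.076 20:None 23:None 26:None 28:None 32:None 34:None 37:None 40:None 44:None 46:None 49:None 52:None 55:None 59:None 61:None 64:None 67:None 71:None 73:None 76:None 79:None 82:None 85:None 88:None 91:None 94:None 97:None 100:None 103:None 106:None 109:None 112:None 115:None 118:None 121:None 124:None 127:None 130:None 133:None 136:None 139:None 142:None 145:None 148:None 151:None 154:None 157:None 160:None 163:None 166:None 169:None
```

```bash
python3 -m jog '[[0,0,0,0,0,0,0.062],[0,0.001,0,0,0,0,0.06],[0,0.002,0,0,0,0,0.056],[0,0.002,0,0,0,0,0.052],[0,0.002,0,0,0,0,0.048],[0,0.002,0,0,0,0,0.044],[0,0.002,0,0,0,0,0.040],[0,0.001,0,0,0,0,0.036],[0,0,0,0,0,0,0.034],[0,0,0,0,0,0,0.034]]' 10; python3 -m jog '[[0,0,0,0,0,0,0.034],[0,0,0,0,0,0,0.034]]' 12
```

```text
time_s: 18.22
tool_pos: [0.4638, -0.0823, 0.0084]
tool_rot: [179.9, 0.0, -2.8]
force: [1.9, -0.6, 3.4]
grip_width: 0.0396
grasp_force: 9.9
time_s: 18.38
tool_pos: [0.4636, -0.0823, 0.0084]
tool_rot: [179.9, 0.0, -2.7]
force: [0.4, -1.9, 3.3]
grip_width: 0.0393
grasp_force: 11.9
```

```bash
python3 -m jog '[[0,-0.0015,0,0,0,0,0.043],[0,-0.002,0,0,0,0,0.047],[0,-0.002,0,0,0,0,0.051],[0,-0.002,0,0,0,0,0.055],[0,-0.002,0,0,0,0,0.059],[0,-0.002,0,0,0,0,0.064],[0,0,0,0,0,0,0.067],[0,0,0,0,0,0,0.067],[0,0,0,0,0,0,0.067]]' 10; python3 -m jog '[[0,0,0,0,0,0,0.062],[0,0.001,0,0,0,0,0.06],[0,0.001,0,0,0,0,0.058],[0,0.001,0,0,0,0,0.056],[0,0.001,0,0,0,0,0.054]]' 10;  python3 -m jog '[[0,0.001,0,0,0,0,0.052],[0,0.001,0,0,0,0,0.05],[0,0,0,0,0,0,0.05]]' 10
```

```text
time_s: 19.13
tool_pos: [0.4647, -0.0688, 0.008]
tool_rot: [-179.9, -0.0, -2.7]
force: [-0.0, -0.4, -0.3]
grip_width: 0.0664
grasp_force: 0.0
time_s: 19.55
tool_pos: [0.4645, -0.0733, 0.0082]
tool_rot: [-180.0, -0.0, -2.7]
force: [2.4, 1.9, -1.3]
grip_width: 0.0561
grasp_force: 4.8
time_s: 19.8
tool_pos: [0.4644, -0.0761, 0.0082]
tool_rot: [180.0, -0.0, -2.7]
force: [2.1, 0.4, -3.9]
grip_width: 0.0512
grasp_force: 5.6
```

```bash
python3 -m jog '[[0,0.001,0,0,0,0,0.048],[0,0.001,0,0,0,0,0.046],[0,0,0,0,0,0,0.046]]' 10; python3 -m jog '[[0,0.001,0,0,0,0,0.044],[0,0.001,0,0,0,0,0.042],[0,0,0,0,0,0,0.042]]' 10; python3 -m jog '[[0,0.001,0,0,0,0,0.04],[0,0.001,0,0,0,0,0.036],[0,0,0,0,0,0,0.034],[0,0,0,0,0,0,0.034]]' 10
```

```text
time_s: 20.05
tool_pos: [0.4641, -0.0783, 0.0082]
tool_rot: [180.0, -0.0, -2.8]
force: [1.0, 0.4, -2.0]
grip_width: 0.0468
grasp_force: 8.1
time_s: 20.3
tool_pos: [0.4638, -0.0803, 0.0082]
tool_rot: [180.0, 0.0, -2.7]
force: [2.2, -1.0, -3.3]
grip_width: 0.0431
grasp_force: 9.8
time_s: 20.63
tool_pos: [0.4638, -0.082, 0.0082]
tool_rot: [180.0, 0.0, -2.7]
force: [2.1, 0.7, -2.4]
grip_width: 0.0399
grasp_force: 9.9
```

```bash
python3 -m jog '[[0,0,0,0,0,0,0.034],[0,0,0,0,0,0,0.034],[0,0,0,0,0,0,0.034]]' 12
python3 - <<'E'
from h import *
im=env.read_camera("top"); cv2.imwrite("pics/t9.png",im); cv2.imwrite("pics/t9b.png",cv2.resize(im[140:280,180:366],None,fx=4.3,fy=4.3,interpolation=cv2.INTER_CUBIC))
# occlusion test: how much pale wood (frame) is visible, and profile along the pads' line
t=env.get_calibration("top"); a=cv2.imread("pics/top0.png")
for n,i in(("before",a),("now",im)):
  for X in(.598,.61):
    print(n,X,' '.join(str(i[int(round(v)),int(round(u))].max()) for u,v in[proj("top",[X,Y,.03],t) for Y in np.arange(-.045,.14,.004)]))
E
```

```text
time_s: 20.88
tool_pos: [0.4636, -0.082, 0.0082]
tool_rot: [180.0, 0.0, -2.7]
force: [1.2, 0.1, -3.4]
grip_width: 0.0391
grasp_force: 11.9
before 0.598 180 168 85 41 41 42 32 35 59 140 160 204 180 130 90 88 83 87 101 116 116 114 121 122 128 125 121 119 118 113 138 208 192 167 169 174 169 164 146 74 32 38 34 30 34 39 39
before 0.61 207 178 125 35 39 40 30 25 79 149 163 210 206 209 211 209 208 208 211 211 212 211 211 212 211 211 211 213 212 208 190 210 203 177 185 196 196 196 170 123 33 34 38 27 30 39 38
now 0.598 189 156 51 39 45 43 30 44 88 205 220 157 111 114 117 114 107 100 101 112 110 114 114 114 112 107 100 93 115 209 216 116 36 36 32 27 42 44 40 84 132 183 184 182 179 178 175
now 0.61 218 182 116 35 39 39 61 60 140 219 220 203 212 221 222 221 220 220 221 221 220 220 220 221 221 220 220 219 216 218 217 117 50 38 43 26 38 39 39 62 166 200 202 201 201 199 200
```

Profiles across the pads from the top camera show both pads now next to the frame's rails, with no bench visible between them. I let the trigger out and squeeze once more, watching for the stall.

```bash
python3 -m jog '[[0,-0.0015,0,0,0,0,0.043],[0,-0.002,0,0,0,0,0.047],[0,-0.002,0,0,0,0,0.051],[0,-0.002,0,0,0,0,0.055],[0,-0.002,0,0,0,0,0.059],[0,-0.002,0,0,0,0,0.064],[0,0,0,0,0,0,0.067],[0,0,0,0,0,0,0.067],[0,0,0,0,0,0,0.067]]' 10; python3 -m jog '[[0,0,0,0,0,0,0.062],[0,0.001,0,0,0,0,0.06],[0,0.001,0,0,0,0,0.058],[0,0.001,0,0,0,0,0.056],[0,0,0,0,0,0,0.056]]' 10;  python3 -m jog '[[0,0.001,0,0,0,0,0.054],[0,0.001,0,0,0,0,0.052],[0,0,0,0,0,0,0.052]]' 10
```

```text
time_s: 21.68
tool_pos: [0.4657, -0.0697, 0.0087]
tool_rot: [-180.0, -0.1, -2.7]
force: [-0.5, 0.1, 1.2]
grip_width: 0.0664
grasp_force: 0.0
time_s: 22.1
tool_pos: [0.4652, -0.0732, 0.0085]
tool_rot: [-180.0, -0.1, -2.7]
force: [2.7, 0.8, -0.9]
grip_width: 0.0571
grasp_force: 5.5
time_s: 22.35
tool_pos: [0.4651, -0.0753, 0.0086]
tool_rot: [-180.0, -0.1, -2.7]
force: [3.9, 1.7, -1.4]
grip_width: 0.0526
grasp_force: 10.0
```

```bash
python3 -m jog '[[0,0,0,0,0,0,0.048],[0,0,0,0,0,0,0.048],[0,0,0,0,0,0,0.046]]' 11; python3 -m jog '[[0,0.0005,0,0,0,0,0.044],[0,0.0005,0,0,0,0,0.044],[0,0,0,0,0,0,0.044]]' 14
```

```text
time_s: 22.6
tool_pos: [0.4648, -0.0755, 0.0085]
tool_rot: [180.0, -0.1, -2.7]
force: [3.4, 1.5, 0.0]
grip_width: 0.0526
grasp_force: 10.9
time_s: 22.85
tool_pos: [0.4646, -0.0764, 0.0085]
tool_rot: [180.0, -0.1, -2.7]
force: [4.9, 0.4, 0.8]
grip_width: 0.0507
grasp_force: 13.9
```

```bash
python3 -m jog '[[0,0.0005,0,0,0,0,0.042],[0,0.0005,0,0,0,0,0.042],[0,0,0,0,0,0,0.042],[0,0,0,0,0,0,0.042]]' 18
python3 - <<'E'
from h import *
im=env.read_camera("top"); cv2.imwrite("pics/t10.png",im); cv2.imwrite("pics/t10b.png",cv2.resize(im[150:270,190:350],None,fx=5,fy=5,interpolation=cv2.INTER_CUBIC))
E
```

```text
time_s: 23.18
tool_pos: [0.4645, -0.0774, 0.0085]
tool_rot: [180.0, -0.0, -2.7]
force: [4.9, 1.2, 1.3]
grip_width: 0.049
grasp_force: 17.9
```

View pics/t10b.png

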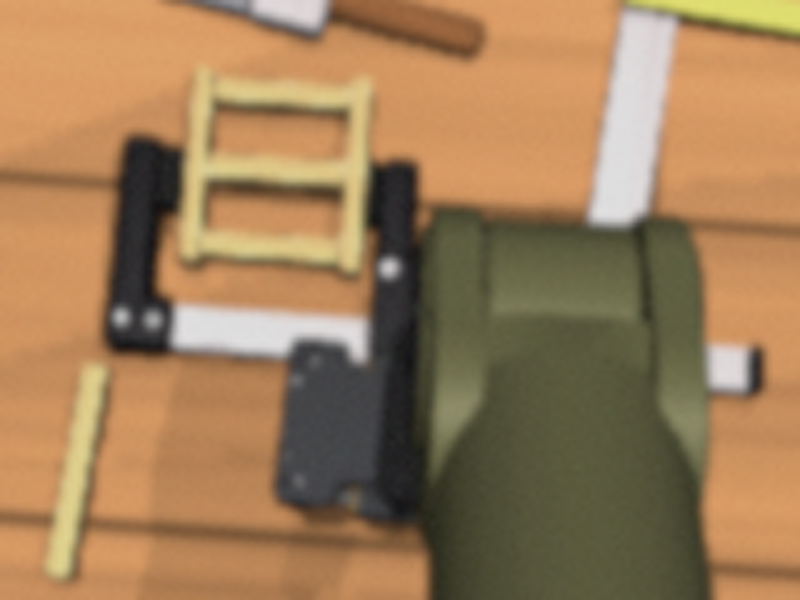

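Both pads bear on the rails: the left at (172,180) and the right at (378,195), in line with the middle cross piece. The frame is square, and the offcut, brush and try square are where they were. I set 20 N, hold, and hand in.

```bash
python3 -m jog '[[0,0.0005,0,0,0,0,0.042],[0,0,0,0,0,0,0.042],[0,0,0,0,0,0,0.042],[0,0,0,0,0,0,0.042],[0,0,0,0,0,0,0.042],[0,0,0,0,0,0,0.042]]' 20 && python3 -c "
from cell import env
print(env.sign_off())"
```

```text
time_s: 23.73
tool_pos: [0.4645, -0.0781, 0.0085]
tool_rot: [180.0, -0.0, -2.7]
force: [4.5, 0.9, 1.3]
grip_width: 0.0479
grasp_force: 19.8
the job is handed in; nothing more can be done
None
```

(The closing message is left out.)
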